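Square up a row of sample vials with a straightedge

ROBOT

A 6-joint arm with a two-finger parallel gripper is mounted at the origin on a cart in front of the work surface, level with it; the furniture and walls round the work are solid. World frame = base frame: x ahead of the robot, y to its left, z up, the work surface at z = 0. Lengths are in m, angles in rad, forces in N, time in s.
With the tool pointing down it reaches from about 0.375 to 0.975 m from the base axis. Payload 3.8 kg.
Tool frame: the origin (TCP) lies on the centre line of the jaws, within the pads' length; the fingertips stand 14 mm ahead of it and the grasp point (between the pads) lies 5 mm behind it (bot.finger_overhang is the distance from the TCP to the fingertips, in m); y points along the fingers, x is the direction in which the jaws open and shut, and the axes are right-handed (so a half turn about y gives the same grasp; the last joint's range is limited). The gripper opens to 85 mm and grips with 20 to 120 N. Pads are 22 mm wide; open, the fingers measure 114 mm over their backs; the gripper's body (76 mm by 85 mm) begins 54 mm behind the grasp point. The pads swing forward as they close: fully open they stand 13 mm farther back than shut.
Start: joints at [1.076, 0.264, 1.604, -0, 1.274, -0.037], TCP at [0.298, 0.605, 0.245] pointing down, gripper open.
Joint ranges: [-2.63, 2.63], [-0.94, 2.18], [0.31, 2.57], [-1.31, 4.45], [0, 2.66], [-2.55, 2.55]. Speed limits (rad/s): [2.57, 2.57, 3.14, 3.14, 3.14, 3.14].

INTERFACE

Orientations are given as a rotation vector (axis times angle).
In Python, from workcell import readout, read_camera, bot, spotter gives the robot as it stands.
- The arm moves only by the tool jog_arm, never from a script. Its argument "increments" is a list of rows, each a list of 7 numbers: the shift along the tool's x, y, z in m, then the turn, a rotation vector about the tool's x, y, z in rad, then the opening, from 0 (shut) to 1 (fully open). A call has 1 to 10 rows; each row shifts and turns the pose as measured when the row begins, along the tool's axes as they then stand; what a row does not reach is not made up. A row lasts 1/8 s, in which the tool goes at most 62.5 mm and 10.7 degrees, less where a joint would pass 70% of its speed; a pose out of reach is approached as far as the arm can. A call with a gripper value outside its range is refused whole. The fingers move at their own pace and stop on an object; "force" is the grip in N (left out, the last holds). Time passes only in rows, so rows that do not move let the fingers close. It gives the time, the measured TCP pose, the force and the opening at its end, in the units of the state.
- readout.read_state(): the state, without advancing time (a new reading comes with each control period).
- read_camera(name): name is "scene" or "side" or "wrist"; returns a dict with "img" (384x512x3 uint8, blue, green, red), "range_z" (384x512 float32, m along the optical axis (not along the pixel's ray), 0 where there is no reading), "fx", "fy", "cx", "cy" (pixels), "world_from_camera" (4x4, takes a point from camera to world coordinates). Camera axes: x right, y down, z forward; pixel columns grow to the right and rows downward; lengths in m; the calibration is good to about 2 mm. The wrist camera is an equidistant fisheye: a pixel r from the principal point sees the ray r / f radians off the axis. A picture is of the moment at which its call begins.
- bot.finish_job(): hands the job in, once; it reports no verdict.
Trained networks look in a picture, given as the dict that the camera call returned (one of the last four; its "shot" number tells which), for a name from the list of things; names that differ only in an ending like _2 or _b are one class to them, and where a whole thing is asked for, a point or a joint stands for the part that bears it (a point fixed in the world has none). Each returns a list of dicts, best first, with "p" (0 to 1); they miss things now and then, are a little off and sometimes report something else, mostly with a low value. They report only what shows in the picture. A call takes as long as a camera call. They do not tell look-alikes from the thing itself.
- spotter.masks_of(picture, thing): "mask" (384x512 bool, what is visible of it) and "location" ([column, row] in pixels, amid what is visible of it).
- spotter.spot_point(picture, thing): "location" ([column, row] in pixels: a listed point, or the origin of a listed thing).
The state is a dict: "time": time; "q": joint angles; "joint_vel": joint speeds; "joint_torque": joint torques, N m; "tool_pos": TCP position; "tcp_rot": TCP orientation; "wrist_force": force on the tool from outside, world axes, zero at the start; "torque": the same for the moment, N m; "width": opening from 0.0 (shut) to 1.0 (fully open).
Only numpy, scipy, OpenCV 4.12 (cv2) and the standard library are available. Lean on these libraries where they do the work, as an engineer would, in place of code of your own. Each camera call takes 0.05 s, during which the arm holds its last target. There are 200 camera calls.

TASK

Take the T-handled straightedge by its stem and use it to push the three loose vials together between the rails of the squaring frame until all three stand upright in one straight row touching the frame's stop bar. With the straightedge, press the row, all three at once, against the bar with a steady 10 to 15 N for about a second (never more than 20 N: it is glass, and do not push the vials with the gripper), then draw the straightedge back a few centimetres from the vials and let go of it lying flat on the bench. Leave everything else where it is.

Things in the scene. Friction and masses are not known exactly. Their poses are not given: they have to be found in the camera images.
- straightedge: T-shaped pusher, 180 g, lying on the bench: an aluminium blade 136 mm long (along its y), 8 mm thick and 30 mm high, with a black stem 16 mm wide and 32 mm high that runs back from the blade along its -x and ends 94 mm behind the working face. Origin: at the foot of the middle of the flat working face (bench height); x points out of the working face, z up.
- straightedge_grip (a point): place to grasp the straightedge: on the stem, 64 mm behind the working face, half-way up (16 mm above its foot); pinch the 16 mm width along the straightedge's y.
- frame: aluminium squaring frame fixed to the bench: two straight rails 22 mm high and 125 mm long, parallel to its x, 146 mm clear between them, their toes flared outwards over about 24 mm in front, and a low bar across the rear. Origin: bench height, midway between the front ends of the straight rails (where the flare begins); x points into the frame, z up.
- stop: bracket across the rear of the rails; on two rods it carries the rigid, locked stop bar (flat, 142 mm long, 2 to 40 mm above the bench). Origin: bench height, middle of the bracket's front face, 110 mm behind the frame's origin; x points away from the vials, parallel to the frame's x. The bar's setting is not reported: its face stands anywhere 38 to 58 mm in front of the origin; feel or look for it.
- vial_a_mid (a point): centre, half-way up (39.5 mm above its foot), of one of the three alike glass sample vials that stand loosely at the mouth of the frame: body 44.4 mm in diameter and 60 mm high, narrower white cap with a green top above, 79 mm high in all, 60 to 120 g (sliding all three on the bench takes about 1 to 3 N); z points up.
- vial_b_mid (a point): centre, half-way up (39.5 mm above its foot), of one of the three alike glass sample vials that stand loosely at the mouth of the frame: body 44.4 mm in diameter and 60 mm high, narrower white cap with a green top above, 79 mm high in all, 60 to 120 g (sliding all three on the bench takes about 1 to 3 N); z points up.
- vial_c_mid (a point): centre, half-way up (39.5 mm above its foot), of one of the three alike glass sample vials that stand loosely at the mouth of the frame: body 44.4 mm in diameter and 60 mm high, narrower white cap with a green top above, 79 mm high in all, 60 to 120 g (sliding all three on the bench takes about 1 to 3 N); z points up.
- pot: white lidded sample pot, 49 mm wide, 59 mm high; bystander, to be left alone; origin at the centre of its underside.
- marker: marker pen, 133 mm long, 15 mm thick; bystander, to be left alone; origin at the centre of its underside.
- dish: clear shallow dish, 62 mm wide, 12 mm high; bystander, to be left alone; origin at the centre of its underside.
- weight: check weight with a knob, 31 mm wide, 44 mm high; bystander, to be left alone; origin at the centre of its underside.
- tape: roll of tape lying flat, 103 mm wide, 19 mm high; bystander, to be left alone; origin at the centre of its underside.
Mind the look-alikes: they are no part of the job. What is shaped like the part that bears vial_c_mid but orange is not meant. Leave any purple look-alike of the part that bears vial_b_mid alone.

How it is judged:
On the way:
1. the straightedge holds the row of vials pressed against the stop bar for half a second: more than 4 N in all (and never over 20 N), every one of the three vials upright and bearing on the bar (x of vial_a_mid in the frame of stop between -0.0822 and -0.0562 m and y of vial_a_mid in the frame of stop between -0.056 and 0.056 m and angle between each of vial_a_mid, vial_b_mid, vial_c_mid's own z axis and vertical below 0.1 rad and x of vial_b_mid in the frame of stop between -0.0822 and -0.0562 m and y of vial_b_mid in the frame of stop between -0.056 and 0.056 m and x of vial_c_mid in the frame of stop between -0.0822 and -0.0562 m and y of vial_c_mid in the frame of stop between -0.056 and 0.056 m and contact force between stop and vial_a above 0.2 N and contact force between stop and vial_b above 0.2 N and contact force between stop and vial_c above 0.2 N and contact force between stop and anything else above 4 N and (contact force between straightedge and vial_a above 1 N or contact force between straightedge and vial_b above 1 N or contact force between straightedge and vial_c above 1 N)), for 0.5 s.
At the end, for the whole second after the job is handed in: After being pressed home, the three vials stand upright (0.1 rad) and still between the rails, axes 56 to 82 mm in front of the stop's bracket and within 56 mm of its middle; the straightedge lies still and flat on the bench, the middle of its face 15 mm or more clear of every vial (x of vial_a_mid in the frame of stop between -0.0822 and -0.0562 m and y of vial_a_mid in the frame of stop between -0.056 and 0.056 m and angle between each of vial_a_mid, vial_b_mid, vial_c_mid's own z axis and vertical below 0.1 rad and x of vial_b_mid in the frame of stop between -0.0822 and -0.0562 m and y of vial_b_mid in the frame of stop between -0.056 and 0.056 m and x of vial_c_mid in the frame of stop between -0.0822 and -0.0562 m and y of vial_c_mid in the frame of stop between -0.056 and 0.056 m and linear speed of each of vial_a, vial_b, vial_c, straightedge below 0.02 m/s and horizontal distance between straightedge and vial_a_mid above 0.0372 m and horizontal distance between straightedge and vial_b_mid above 0.0372 m and horizontal distance between straightedge and vial_c_mid above 0.0372 m and height (world z) of straightedge between -0.004 and 0.004 m and angle between straightedge's own z axis and vertical below 0.05 rad); the robot touches nothing.
It fails at once if the stop bar is pressed with more than 20 N (contact force between stop and anything else above 20 N).
It fails at once if the frame is pushed with more than 20 N (contact force between frame and anything else above 20 N).
It fails at once if a vial is pushed by the gripper or the arm (contact force between any of the fingers, the arm and vial_a above 0.5 N or contact force between any of the fingers, the arm and vial_b above 0.5 N or contact force between any of the fingers, the arm and vial_c above 0.5 N).
It fails at once if a vial is tipped by more than 0.35 rad (angle between any of vial_a_mid, vial_b_mid, vial_c_mid's own z axis and vertical above 0.35 rad).
It fails at once if a bystander is moved by more than 15 mm (distance of any of pot, marker, dish, weight, tape from where it was at the start of the episode above 0.015 m).
It also fails if it takes over 64 s, if anything falls off the work surface, if the arm or the gripper's body presses on something with over 40 N, if the wrist force passes 120 N, or if a joint passes its speed limit or range.

## Working session

There is one attempt and no reset: what is moved stays moved. The work goes in short steps, Python scripts to look and compute and a tool call to move; the robot and the scene stay as the last step left them, time stands still between calls to the robot, and variables do not carry over. Pictures are saved under pics/ and viewed, about 8 in all and at most 12, crops included, and the job is handed in when it is done.

Besides the shell and the picture viewer there is one more tool, called after "Emit:" as name(argument=value, ...) on one line, values as JSON. jog_arm: Moves the arm, as the interface text tells. Its arguments: {"type":"object","properties":{"increments":{"type":"array"},"force":{"type":"number"}},"required":["increments"]}

```bash
ls; mkdir -p pics
cat > h.py <<'E'
import numpy as np, cv2
from workcell import readout, read_camera, bot, spotter
def ray(c,u,v):
    x=(u-c["cx"])/c["fx"]; y=(v-c["cy"])/c["fy"]
    return np.array([x,y,1.0])
def at_depth(c,u,v):
    d=c["range_z"][int(round(v)),int(round(u))]
    p=ray(c,u,v)*d; T=np.array(c["world_from_camera"]); return T[:3,:3]@p+T[:3,3]
def at_z(c,u,v,z):
    T=np.array(c["world_from_camera"]); d=T[:3,:3]@ray(c,u,v); o=T[:3,3]
    return o+d*(z-o[2])/d[2]
def cloud(c):
    v,u=np.mgrid[:384,:512]; z=c["range_z"]
    P=np.stack([(u-c["cx"])/c["fx"]*z,(v-c["cy"])/c["fy"]*z,z],-1)
    T=np.array(c["world_from_camera"]); W=P@T[:3,:3].T+T[:3,3]; W[z<=0]=np.nan
    return W
E
cat > a.py <<'E'
from h import *
np.set_printoptions(precision=4,suppress=True)
print(readout.read_state())
ims=[]
for n in ["scene","side"]:
    c=read_camera(n); ims.append(c["img"]); print(n,np.array(c["world_from_camera"])[:3,3],c["fx"])
    W=cloud(c); np.savez(f"{n}.npz",W=W,img=c["img"])
    for t in ["straightedge","straightedge_grip","frame","stop","vial_a_mid"]:
        zz={"straightedge_grip":.016,"vial_a_mid":.0395}.get(t,0)
        for r in spotter.spot_point(c,t)[:6]:
            print(" ",t,round(r["p"],2),np.round(r["location"]),at_z(c,*r["location"],zz)[:2])
    for t in ["straightedge","vial_a_mid"]:
        for r in spotter.masks_of(c,t)[:6]:
            m=r["mask"]; print("  mask",t,round(r["p"],2),np.round(r["location"]),m.sum(),np.nanmedian(W[m],0))
    cv2.imwrite(f"pics/{n}0.png",cv2.resize(c["img"],(800,600)))
E
python3 a.py
```

```text
pics
{'time': 0.0, 'q': array([ 1.0761,  0.2647,  1.6054, -0.    ,  1.2737, -0.0369]), 'joint_vel': array([-0.0004, -0.0009,  0.0008,  0.0005,  0.0006,  0.0011]), 'joint_torque': array([  0.0013, -51.5101, -36.7319,  -0.0002,   0.0131,  -0.    ]), 'tool_pos': array([0.298 , 0.6049, 0.244 ]), 'tcp_rot': array([-1.3928, -0.8643,  0.8674]), 'wrist_force': array([ 0.7363, -0.0847,  0.1408]), 'torque': array([ 0.0174,  0.0166, -0.0218]), 'width': 0.9960982469804414}
scene [-0.4379 -0.3692  0.8496] 471.8719055828217
  straightedge 0.78 [332. 251.] [ 0.4208 -0.318 ]
  straightedge_grip 0.64 [339. 265.] [ 0.3623 -0.3417]
  stop 0.74 [271. 181.] [ 0.6692 -0.0956]
  stop 0.68 [339. 190.] [ 0.6792 -0.301 ]
  vial_a_mid 0.68 [320. 210.] [ 0.5255 -0.2666]
  mask straightedge 0.6 [333. 246.] 725 [ 0.4097 -0.3327  0.0279]
  mask vial_a_mid 0.76 [321. 216.] 446 [ 0.5019 -0.2726  0.0488]
side [ 0.058  -0.9582  0.8435] 356.7464442194616
  straightedge 0.95 [258. 251.] [ 0.4223 -0.3282]
  straightedge 0.45 [281. 184.] [ 0.6628 -0.093 ]
  straightedge_grip 0.77 [241. 254.] [ 0.3638 -0.3251]
  stop 0.89 [316. 218.] [ 0.6619 -0.3045]
  vial_a_mid 0.85 [274. 221.] [ 0.5104 -0.2788]
  mask straightedge 0.88 [252. 254.] 525 [ 0.4095 -0.3427  0.026 ]
  mask vial_a_mid 0.71 [273. 219.] 277 [ 0.5088 -0.2866  0.048 ]
```

View pics/scene0.png

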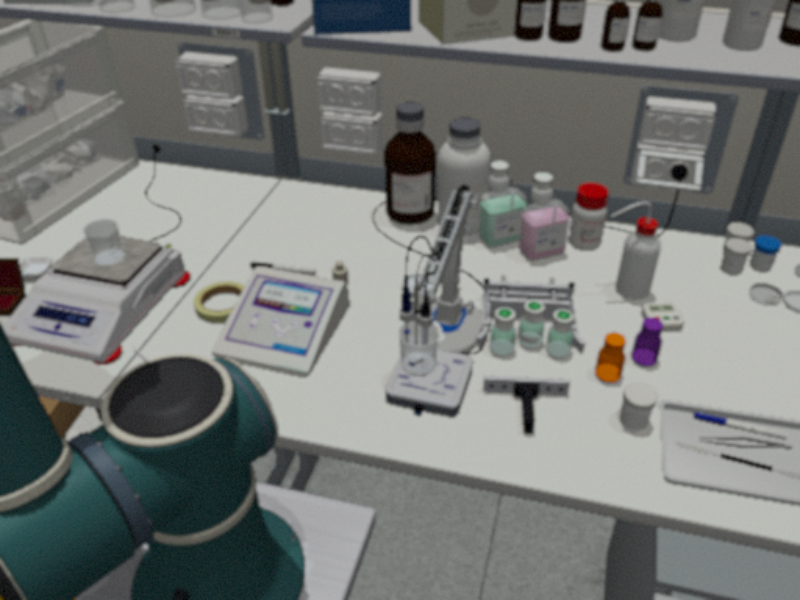

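View pics/side0.png

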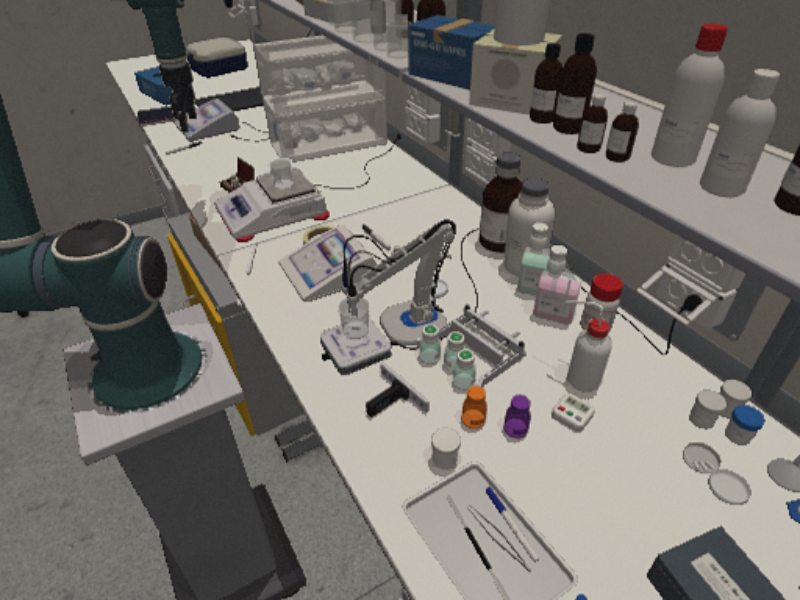

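The scene picture shows the straightedge at about (527,390) and the three green-topped vials at (503,330), (533,322) and (561,332). The orange (610,358) and purple (647,340) look-alikes stand to the right and are not meant. An electrode stand with an arm is left of the frame at (450,290). Next I fit the poses and check for clearance.

```bash
cat > b.py <<'E'
from h import *
np.set_printoptions(precision=4,suppress=True)
S=0.0005; x0,y0=0.28,-0.50
top=np.zeros((900,800,3),np.uint8)  # row: x (up), col: -y
for n in ["scene","side"]:
    d=np.load(n+".npz"); W=d["W"].reshape(-1,3); I=d["img"].reshape(-1,3)
    sel=(W[:,0]>.28)&(W[:,0]<.73)&(W[:,1]>-.5)&(W[:,1]<-.1)&(W[:,2]>-.01)
    P=W[sel]
    for p,cc in zip(P,I[sel]):
        r=int(900-(p[0]-x0)/S); c=int(800-(p[1]-y0)/S)
        col=cv2.applyColorMap(np.uint8([[min(255,p[2]/.12*255)]]),cv2.COLORMAP_JET)[0,0].tolist()
        cv2.circle(top,(c,r),2,col,-1) if p[2]>.008 else cv2.circle(top,(c,r),1,(60,60,60),-1)
    # straightedge
    m=(P[:,0]<.47)&(P[:,0]>.3)&(P[:,1]>-.40)&(P[:,1]<-.24)&(P[:,2]>.022)&(P[:,2]<.04)
    Q=P[m][:,:2].astype(np.float32); print(n,len(Q),cv2.minAreaRect(Q))
    b=Q[Q[:,0]>.395]; print(" blade",cv2.minAreaRect(b)); s=Q[Q[:,0]<.39]; print(" stem",cv2.minAreaRect(s), np.median(s,0))
    v=(P[:,2]>.073)&(P[:,2]<.085)&(P[:,0]>.44)&(P[:,0]<.62)&(P[:,1]>-.37)&(P[:,1]<-.2)
    Q=P[v][:,:2].astype(np.float32); 
    if len(Q)>10:
        _,l,ct=cv2.kmeans(Q,3,None,(3,50,1e-5),8,cv2.KMEANS_PP_CENTERS); print(" caps",ct,np.bincount(l.ravel()))
    h=(P[:,2]>.09)&(P[:,1]<-.13)&(P[:,0]<.7); print(" tall pts",h.sum(), P[h].min(0) if h.any() else '',P[h].max(0) if h.any() else '')
for y in range(0,800,100): cv2.putText(top,f"{y0+(800-y)*S:.2f}",(y,12),0,.4,(255,255,255))
for r in range(0,900,100): cv2.putText(top,f"{x0+(900-r)*S:.2f}",(0,r+5),0,.4,(255,255,255))
cv2.imwrite("pics/top.png",cv2.resize(top,(533,600)))
E
python3 b.py
```

```text
scene 496 ((0.37916675209999084, -0.3333692252635956), (0.09598912298679352, 0.134980246424675), 11.104443550109863)
 blade ((0.41055017709732056, -0.3272095024585724), (0.032024603337049484, 0.134980246424675), 11.104443550109863)
 stem ((0.36139532923698425, -0.3361353874206543), (0.060101740062236786, 0.016335658729076385), 9.484550476074219) [ 0.3565 -0.3363]
 caps [[ 0.5322 -0.3606]
 [ 0.5124 -0.271 ]
 [ 0.5439 -0.3153]] [ 69 104 106]
 tall pts 3730 [ 0.3705 -0.4999  0.09  ] [ 0.7   -0.13   0.502]
side 325 ((0.38247862458229065, -0.3220997452735901), (0.10033172369003296, 0.1545616090297699), 4.99799108505249)
 blade ((0.4134935140609741, -0.31938737630844116), (0.038065195083618164, 0.1545616090297699), 4.997990608215332)
 stem ((0.36148953437805176, -0.3403221368789673), (0.055238258093595505, 0.01751299574971199), 11.755627632141113) [ 0.3604 -0.3436]
 caps [[ 0.5477 -0.3208]
 [ 0.516  -0.2768]
 [ 0.5368 -0.3622]] [75 71 40]
 tall pts 2814 [ 0.3728 -0.4998  0.09  ] [ 0.7   -0.13   0.521]
```

View pics/top.png

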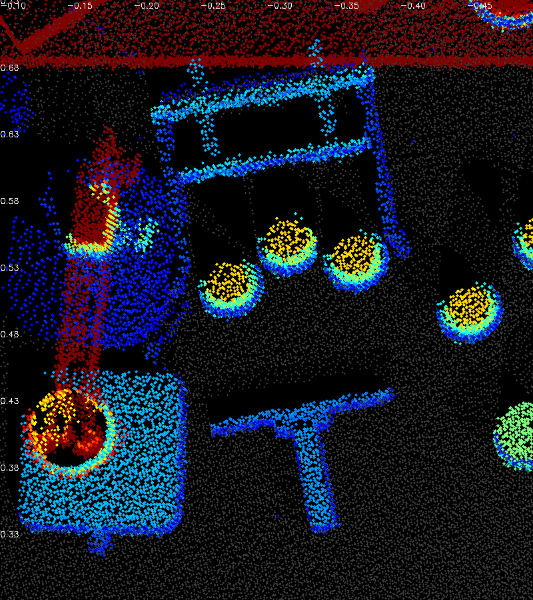

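The height map shows the bar's front at x≈0.60–0.62, with frame and straightedge both yawed about +10°. The electrode stand stands tall at y≈-0.13 to -0.18. I'll fit these precisely and check the swing clearance.

```bash
cat > c.py <<'E'
from h import *
from scipy.spatial.transform import Rotation as R
np.set_printoptions(precision=4,suppress=True,linewidth=150)
P=np.concatenate([np.load(n+".npz")["W"].reshape(-1,3) for n in ["scene","side"]]); P=P[~np.isnan(P[:,0])]
def line(sel,name):
    Q=P[sel][:,:2].astype(np.float32); vx,vy,a,b=cv2.fitLine(Q,cv2.DIST_HUBER,0,.01,.01).ravel(); print(name,len(Q),"dir deg",np.degrees(np.arctan2(vy,vx)),"pt",a,b)
X,Y,Z=P.T
rel=X+0.185*(Y+.3)  # along bar normal approx
line((abs(rel-.612)<.02)&(Y<-.23)&(Y>-.36)&(Z>.036)&(Z<.045),"bar top")
line((abs(rel-.66)<.02)&(Y<-.22)&(Y>-.36)&(Z>.03),"bracket top")
line((X>.565)&(X<.66)&(Y<-.36)&(Y>-.40)&(Z>.018)&(Z<.03),"R rail")
line((X>.53)&(X<.64)&(Y<-.205)&(Y>-.235)&(Z>.018)&(Z<.03),"L rail")
line((X>.39)&(X<.45)&(Y<-.24)&(Y>-.40)&(Z>.026)&(Z<.034)&((Y>-.3)|(Y<-.35)),"blade")
for lo,hi in [(-.3,-.25),(-.25,-.2),(-.2,-.18),(-.18,-.16),(-.16,-.13),(-.13,-.1),(-.1,0)]:
    print("y",lo,hi,[ (round(x,2),round(float(Z[(Y>lo)&(Y<hi)&(X>x)&(X<x+.05)].max(initial=0)),2)) for x in np.arange(.3,.7,.05)])
A=np.degrees(np.arctan2(Y,X)); r=np.hypot(X,Y)
for a in range(-50,80,10):
    print("az",a,[(round(q,2),round(float(np.percentile(np.r_[0,Z[(A>a)&(A<a+10)&(r>q)&(r<q+.1)]],99)),2)) for q in (.25,.35,.45,.55)])
s=readout.read_state(); print(R.from_rotvec(s["tcp_rot"]).as_matrix())
E
python3 c.py
```

```text
bar top 233 dir deg -79.921295 pt 0.6081953 -0.29590234
bracket top 681 dir deg -71.55497 pt 0.6695527 -0.31504816
R rail 142 dir deg 10.719856 pt 0.622326 -0.38076234
L rail 184 dir deg -4.5308757 pt 0.57970405 -0.22162294
blade 201 dir deg -78.82537 pt 0.4234401 -0.34175608
y -0.3 -0.25 [(np.float64(0.3), 0.01), (np.float64(0.35), 0.01), (np.float64(0.4), 0.03), (np.float64(0.45), 0.08), (np.float64(0.5), 0.08), (np.float64(0.55), 0.05), (np.float64(0.6), 0.04), (np.float64(0.65), 0.45)]
y -0.25 -0.2 [(np.float64(0.3), 0.04), (np.float64(0.35), 0.04), (np.float64(0.4), 0.04), (np.float64(0.45), 0.03), (np.float64(0.5), 0.06), (np.float64(0.55), 0.24), (np.float64(0.6), 0.24), (np.float64(0.65), 0.45)]
y -0.2 -0.18 [(np.float64(0.3), 0.04), (np.float64(0.35), 0.11), (np.float64(0.4), 0.11), (np.float64(0.45), 0.18), (np.float64(0.5), 0.22), (np.float64(0.55), 0.25), (np.float64(0.6), 0.25), (np.float64(0.65), 0.45)]
y -0.18 -0.16 [(np.float64(0.3), 0.04), (np.float64(0.35), 0.2), (np.float64(0.4), 0.21), (np.float64(0.45), 0.21), (np.float64(0.5), 0.22), (np.float64(0.55), 0.26), (n
[... 897 characters left out ...]
0 [(0.25, 0.01), (0.35, 0.26), (0.45, 0.26), (0.55, 0.25)]
az -10 [(0.25, 0.01), (0.35, 0.01), (0.45, 0.01), (0.55, 0.02)]
az 0 [(0.25, 0.01), (0.35, 0.06), (0.45, 0.08), (0.55, 0.05)]
az 10 [(0.25, 0.01), (0.35, 0.06), (0.45, 0.08), (0.55, 0.08)]
az 20 [(0.25, 0.0), (0.35, 0.05), (0.45, 0.07), (0.55, 0.02)]
az 30 [(0.25, 0.01), (0.35, 0.01), (0.45, 0.02), (0.55, 0.09)]
az 40 [(0.25, 0.0), (0.35, 0.01), (0.45, 0.07), (0.55, 0.16)]
az 50 [(0.25, -0.87), (0.35, 0.01), (0.45, 0.05), (0.55, 0.08)]
az 60 [(0.25, -0.44), (0.35, -0.89), (0.45, 0.0), (0.55, 0.56)]
az 70 [(0.25, 0.0), (0.35, -0.03), (0.45, -0.52), (0.55, -0.23)]
[[ 0.442  0.    -0.897]
 [ 0.897 -0.     0.442]
 [-0.    -1.    -0.   ]]
```

Emit:
jog_arm(increments=[[-0.03,-0.05,0,0,0,0,1],[-0.03,-0.05,0,0,0,0,1],[-0.04,-0.045,0,0,0,0,1],[-0.04,-0.04,-0.02,0,0.04,0,1],[-0.003,0,-0.055,0,0.11,0,1],[-0.003,0,-0.055,0,0.11,0,1],[-0.003,0,-0.055,0,0.11,0,1],[-0.003,0,-0.055,0,0.11,0,1],[-0.003,0,-0.055,0,0.11,0,1],[-0.003,0,-0.055,0,0.11,0,1]])

```text
time: 2.05
tool_pos: [0.4753, 0.2232, 0.4382]
tcp_rot: [-1.546, -0.318, 0.308]
wrist_force: [0.8, 1.1, 0.7]
width: 0.999
```

Emit:
jog_arm(increments=[[-0.003,0,-0.057,0,0.11,0,1],[-0.003,0,-0.057,0,0.11,0,1],[-0.003,0,-0.057,0,0.11,0,1],[-0.003,0,-0.057,0,0.11,0,1],[-0.003,0,-0.057,0,0.11,0,1],[-0.003,0,-0.057,0,0.11,0,1],[-0.003,0,-0.057,0,0.11,0,1],[-0.003,0,-0.057,0,0.11,0,1],[-0.003,0,-0.057,0,0.11,0,1],[-0.003,0,-0.057,0,0.11,0,1]])

```text
time: 3.3
tool_pos: [0.3846, -0.3285, 0.4358]
tcp_rot: [-1.487, 0.57, -0.584]
wrist_force: [0.4, -0.6, -0.3]
width: 0.999
```

```bash
cat > go.py <<'E'
# usage: go.py x y z yawdeg(push dir): prints increments total in the present tool frame
import sys
from h import *
from scipy.spatial.transform import Rotation as R
s=readout.read_state(); M=R.from_rotvec(s["tcp_rot"]).as_matrix()
x,y,z,a=map(float,sys.argv[1:]); a=np.radians(a)
zt=np.array([np.cos(a),np.sin(a),0]); yt=np.array([0,0,-1.]); xt=np.cross(yt,zt)
T=np.c_[xt,yt,zt]
print("pos",s["tool_pos"].round(4),"tool z yaw",np.degrees(np.arctan2(M[1,2],M[0,2])).round(2),"t",s["time"],"F",s["wrist_force"].round(2),"w",round(s["width"],3))
print("shift",(M.T@(np.array([x,y,z])-s["tool_pos"])).round(4),"rot",R.from_matrix(M.T@T).as_rotvec().round(4))
E
python3 go.py .363 -.335 .24 11
```

```text
pos [ 0.3846 -0.3285  0.4358] tool z yaw 47.72 t 3.3 F [ 0.37 -0.56 -0.25] w 0.999
shift [-0.0128  0.1955 -0.0209] rot [-0.0097  0.6408  0.0034]
```

Emit:
jog_arm(increments=[[-0.002,0.04,-0.01,0,0.16,0,1],[-0.005,0.04,-0.01,0,0.16,0,1],[0,0.04,0,0,0.16,0,1],[0,0.04,0,0,0.16,0,1],[0,0.03,0,0,0,0,1],[0,0,0,0,0,0,1]])

```text
time: 4.05
tool_pos: [0.3633, -0.342, 0.2426]
tcp_rot: [-1.275, 1.079, -1.099]
wrist_force: [-0.2, 0.2, 0.5]
width: 1.001
```

```bash
cat > w.py <<'E'
import sys
from h import *
np.set_printoptions(precision=4,suppress=True)
c=read_camera("wrist"); T=np.array(c["world_from_camera"])
v,u=np.mgrid[:384,:512]; a=(u-c["cx"])/c["fx"]; b=(v-c["cy"])/c["fy"]; th=np.hypot(a,b)+1e-9
D=np.stack([np.sin(th)*a/th,np.sin(th)*b/th,np.cos(th)],-1)
z=c["range_z"]; W=(D/np.maximum(D[...,2:],.05)*z[...,None])@T[:3,:3].T+T[:3,3]; W[(z<=0)|(th>1.45)]=np.nan
np.savez("wrist.npz",W=W,img=c["img"]); cv2.imwrite(f"pics/{sys.argv[1]}.png",c["img"])
def atz(loc,h):
    i,j=int(round(loc[1])),int(round(loc[0])); d=T[:3,:3]@D[i,j]; return T[:3,3]+d*(h-T[2,3])/d[2]
print("cam",T[:3,3])
for t,h in [("straightedge",0),("straightedge_grip",.016),("stop",0),("frame",0),("vial_a_mid",.0395)]:
    for r in spotter.spot_point(c,t)[:4]: print(t,round(r["p"],2),np.round(r["location"]),atz(r["location"],h)[:2])
E
python3 w.py w1; python3 go.py .363 -.335 .24 11
```

```text
cam [ 0.436  -0.3294  0.3722]
straightedge 0.77 [257. 111.] [ 0.4218 -0.3264]
straightedge_grip 0.7 [259. 159.] [ 0.3651 -0.3381]
straightedge_grip 0.69 [220.  20.] [ 0.5267 -0.2652]
stop 0.73 [221.  22.] [ 0.5282 -0.2641]
vial_a_mid 0.73 [222.  25.] [ 0.515  -0.2727]
pos [ 0.3656 -0.3443  0.2473] tool z yaw 9.2 t 4.35 F [ 0.74  0.13 -0.43] w 1.004
shift [-0.0096  0.0072 -0.0013] rot [-0.0173 -0.0315  0.013 ]
```

View pics/w1.png

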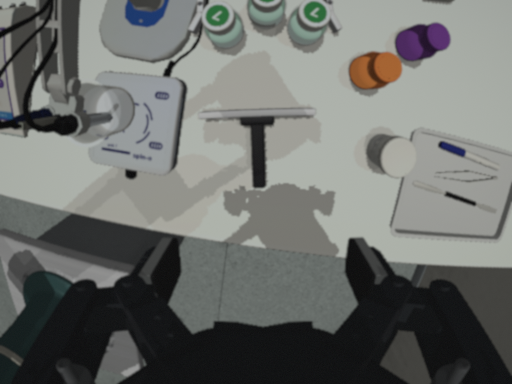

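The wrist view shows the blade at row ~112 (columns 200–313) and the stem down to (260,186), roughly centred between the jaws. The vials are at the top. I'll fit the pose from this close view's depth.

```bash
cat > d.py <<'E'
from h import *
P=np.load("wrist.npz")["W"].reshape(-1,3); P=P[~np.isnan(P[:,0])]; X,Y,Z=P.T
g=(abs(X-.4)<.03)&(abs(Y+.45)<.02); print("bench z",np.median(Z[g]))
m=(X>.3)&(X<.46)&(Y>-.42)&(Y<-.24)&(Z>.02)&(Z<.042)
print(m.sum(),cv2.minAreaRect(P[m][:,:2].astype(np.float32)))
for n,s in [("blade",m&(X>.395+.19*-(Y+.33)) ),("stem",m&(X<.395))]:
    Q=P[s][:,:2].astype(np.float32); vx,vy,a,b=cv2.fitLine(Q,cv2.DIST_HUBER,0,.01,.01).ravel()
    print(n,len(Q),np.degrees(np.arctan2(vy,vx)),a,b,cv2.minAreaRect(Q))
E
python3 d.py
```

```text
bench z 7.7401760916751e-05
1989 ((0.3794325888156891, -0.3333861231803894), (0.0931214988231659, 0.13435456156730652), 10.793795585632324)
blade 1274 -79.619995 0.42238235 -0.3431597 ((0.4101935625076294, -0.3275216221809387), (0.03049139492213726, 0.13435456156730652), 10.793795585632324)
stem 714 11.376515 0.365025 -0.33688298 ((0.36493101716041565, -0.3369060158729553), (0.06329648941755295, 0.016636120155453682), 10.71856689453125)
```

```bash
python3 go.py .3627 -.337 .07 10.8
```

```text
pos [ 0.3656 -0.3443  0.2473] tool z yaw 9.2 t 4.35 F [ 0.74  0.13 -0.43] w 1.004
shift [-0.0099  0.1772 -0.0049] rot [-0.0174 -0.028   0.013 ]
```

Emit:
jog_arm(increments=[[-0.003,0.05,-0.002,-0.006,-0.01,0.005,0.6],[-0.003,0.05,-0.002,-0.006,-0.01,0.005,0.6],[-0.003,0.045,-0.001,-0.005,-0.008,0.003,0.6],[-0.001,0.025,0,0,0,0,0.6],[0,0,0,0,0,0,0.6],[0,0,0,0,0,0,0.6]])

```text
time: 5.1
tool_pos: [0.3679, -0.3431, 0.0833]
tcp_rot: [-1.295, 1.052, -1.085]
wrist_force: [0.2, -0.3, -0.2]
width: 0.599
```

```bash
python3 go.py .3627 -.337 .018 10.8
```

```text
pos [ 0.3679 -0.3431  0.0833] tool z yaw 10.9 t 5.1 F [ 0.19 -0.33 -0.19] w 0.599
shift [-0.0081  0.0652 -0.0047] rot [-0.0109  0.0017  0.0166]
```

Emit:
jog_arm(increments=[[-0.004,0.02,-0.003,-0.005,0,0.008,0.6],[-0.004,0.02,-0.002,-0.005,0,0.008,0.6],[-0.002,0.01,0,0,0,0,0.6],[0,0,0,0,0,0,0.6]])

```text
time: 5.6
tool_pos: [0.3628, -0.3359, 0.0327]
tcp_rot: [-1.293, 1.064, -1.072]
wrist_force: [0.3, 0.6, 0.7]
width: 0.6
```

```bash
python3 go.py .3627 -.337 .018 10.8; python3 go.py .3627 -.337 .018 10.8
```

```text
pos [ 0.3628 -0.3359  0.0327] tool z yaw 10.89 t 5.6 F [0.33 0.63 0.7 ] w 0.6
shift [ 0.001   0.0147 -0.0003] rot [-0.003   0.0016  0.0038]
pos [ 0.3628 -0.3359  0.0327] tool z yaw 10.89 t 5.6 F [0.33 0.63 0.7 ] w 0.6
shift [ 0.001   0.0147 -0.0003] rot [-0.003   0.0016  0.0038]
```

Well aligned. I descend the last 14 mm and close with a 60 N grip.

Emit:
jog_arm(increments=[[0.001,0.008,0,-0.003,0,0.003,0.6],[0,0.005,0,0,0,0,0.6],[0,0.001,0,0,0,0,0.4],[0,0,0,0,0,0,0.1],[0,0,0,0,0,0,0.1],[0,0,0,0,0,0,0.1],[0,0,0,0,0,0,0.1],[0,0,0,0,0,0,0.1]], force=60)

```text
time: 6.6
tool_pos: [0.3637, -0.3377, 0.0185]
tcp_rot: [-1.294, 1.066, -1.07]
wrist_force: [0.7, -0.0, -0.7]
width: 0.178
```

```bash
python3 w.py w2; python3 d.py;  python3 go.py .3627 -.337 .018 10.8
```

```text
cam [ 0.4375 -0.323   0.1473]
straightedge 0.79 [265. 123.] [ 0.425  -0.3269]
straightedge_grip 0.84 [263. 254.] [ 0.3623 -0.338 ]
bench z 0.00010650756358490665
15118 ((0.3796612322330475, -0.33465278148651123), (0.0936586931347847, 0.13653545081615448), 10.897324562072754)
blade 9825 -79.21318 0.41907075 -0.32390967 ((0.4104883074760437, -0.3287179470062256), (0.03087233193218708, 0.13653545081615448), 10.89732551574707)
stem 5271 11.413633 0.36892286 -0.3363803 ((0.36445391178131104, -0.335364431142807), (0.039816711097955704, 0.06140511855483055), 79.69353485107422)
pos [ 0.3638 -0.3377  0.0185] tool z yaw 10.89 t 6.9 F [-0.17 -0.3  -1.68] w 0.177
shift [-0.0009  0.0005 -0.0009] rot [-0.0009  0.0016  0.0023]
```

Gripped: opening 15 mm against a 16 mm stem. Next I need the channel's centreline to a few mm and the bar face, so I merge all clouds in frame-aligned axes.

```bash
cat > e.py <<'E'
from h import *
import sys
np.set_printoptions(precision=4,suppress=True,linewidth=160)
a=np.radians(float(sys.argv[1])); ex=np.array([np.cos(a),np.sin(a)]); ey=np.array([-np.sin(a),np.cos(a)])
O=np.array([.4256,-.3246])  # straightedge face at start
for n in ["scene","side","wrist"]:
    W=np.load(n+".npz")["W"].reshape(-1,3); W=W[~np.isnan(W[:,0])]
    u=(W[:,:2]-O)@ex; v=(W[:,:2]-O)@ey; z=W[:,2]
    print(n)
    for nm,lo,hi in (("R",-.10,-.05),("L",.05,.10)):
        for ulo,uhi in ((.125,.145),(.145,.165),(.165,.185),(.185,.205),(.205,.225)):
            s=(u>ulo)&(u<uhi)&(v>lo)&(v<hi)&(z>.019)&(z<.027)
            if s.sum()>4: print("  rail",nm,ulo,s.sum(),np.percentile(v[s],[3,25,50,75,97]))
    for vlo in (-.06,-.03,0,.03):
        s=(u>.14)&(u<.21)&(v>vlo)&(v<vlo+.03)&(z>.036)&(z<.046)
        f=(u>.14)&(u<.21)&(v>vlo)&(v<vlo+.03)&(z>.015)&(z<.034)
        if s.sum()>4: print("  bar top",vlo,s.sum(),np.percentile(u[s],[3,50,97]),"face",f.sum(),np.percentile(u[f],[3,25,50]) if f.sum() else '')
    s=(u>.16)&(u<.21)&(abs(v)<.1)&(z>.034)&(z<.046)
    if s.sum(): print("  bar ends",np.percentile(v[s],[0.5,2,98,99.5]))
    s=(u>.05)&(u<.15)&(abs(v)<.09)&(z>.074)&(z<.085)
    if s.sum()>20:
        _,l,ct=cv2.kmeans(np.c_[u,v][s].astype(np.float32),3,None,(3,50,1e-5),8,cv2.KMEANS_PP_CENTERS); print("  caps uv",ct.tolist(),np.bincount(l.ravel()))
E
python3 e.py 10.5
```

```text
scene
  rail R 0.125 10 [-0.0924 -0.0913 -0.0899 -0.0881 -0.0861]
  rail R 0.145 7 [-0.0915 -0.0912 -0.0903 -0.0886 -0.0872]
  rail R 0.165 11 [-0.0936 -0.0912 -0.0879 -0.0549 -0.0521]
  rail R 0.185 13 [-0.0921 -0.0915 -0.0891 -0.0861 -0.0645]
  rail R 0.205 13 [-0.0934 -0.0907 -0.0886 -0.0882 -0.0858]
  rail L 0.125 41 [0.062  0.0674 0.0808 0.0916 0.0992]
  rail L 0.145 41 [0.0618 0.0698 0.0809 0.0893 0.0975]
  rail L 0.165 37 [0.0507 0.0619 0.0674 0.0783 0.0891]
  rail L 0.185 13 [0.0618 0.0619 0.0646 0.0674 0.0675]
  rail L 0.205 10 [0.0617 0.0617 0.0646 0.0674 0.0675]
  bar top -0.06 38 [0.1781 0.1839 0.1996] face 35 [0.1778 0.1803 0.1813]
  bar top -0.03 12 [0.1803 0.184  0.1883] face 6 [0.1796 0.1804 0.1826]
  bar top 0 40 [0.1791 0.1842 0.1927] face 48 [0.1784 0.1813 0.1824]
  bar top 0.03 36 [0.1795 0.1847 0.2046] face 39 [0.18   0.1812 0.1825]
  bar ends [-0.0835 -0.0802  0.0545  0.0572]
  caps uv [[0.11823955178260803, -0.012698739767074585], [0.09532862156629562, 0.03690839558839798], [0.09740445762872696, -0.05951259657740593]] [103 101 101]
side
  rail R 0.125 13 [-0.09
[... 288 characters left out ...]
45 13 [0.0575 0.0595 0.0629 0.0943 0.0992]
  rail L 0.165 27 [0.053  0.0589 0.0632 0.0775 0.0983]
  rail L 0.185 6 [0.06   0.0695 0.0874 0.0942 0.0983]
  rail L 0.205 11 [0.0569 0.0583 0.0589 0.0612 0.0659]
  bar top -0.06 24 [0.1816 0.1847 0.1908] face 28 [0.1802 0.1816 0.1824]
  bar top -0.03 21 [0.1813 0.1842 0.1902] face 30 [0.1804 0.1824 0.1832]
  bar top 0 22 [0.1825 0.1863 0.2034] face 25 [0.1819 0.1831 0.1836]
  bar top 0.03 17 [0.1824 0.1857 0.1915] face 41 [0.152  0.1709 0.1835]
  bar ends [-0.0866 -0.0832  0.0507  0.0538]
  caps uv [[0.10036560148000717, -0.0649472028017044], [0.0977921336889267, 0.030978593975305557], [0.12114084511995316, -0.017752576619386673]] [83 67 70]
wrist
```

View pics/w2.png

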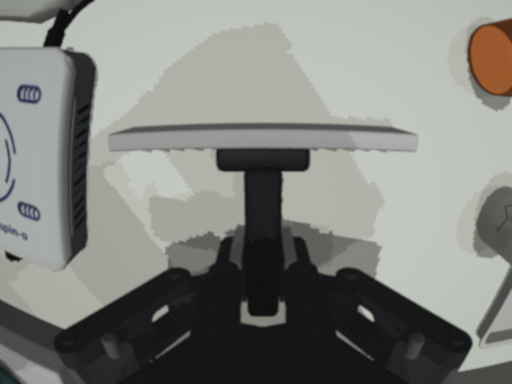

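Gripped and square. Both cameras agree that the channel's centre lies ~12.5 mm to the right of the straightedge's present line, and the bar face is ~181 mm ahead of the working face. I slide forward and sideways, stopping short of the vials.

Emit:
jog_arm(increments=[[0.003,0,0.008,0,0,0,0.1],[0.003,0,0.01,0,0,0,0.1],[0.003,0,0.01,0,0,0,0.1],[0.003,0,0.01,0,0,0,0.1],[0,0,0.008,0,0,0,0.1],[0,0,0,0,0,0,0.1]])

```text
time: 7.65
tool_pos: [0.4149, -0.3409, 0.0184]
tcp_rot: [-1.294, 1.066, -1.069]
wrist_force: [0.1, -0.0, 0.2]
width: 0.175
```

```bash
python3 go.py .4203 -.3399 .0185 10.4
```

```text
pos [ 0.4149 -0.3409  0.0184] tool z yaw 10.93 t 7.65 F [ 0.06 -0.03  0.23] w 0.175
shift [ 0.0001 -0.0001  0.0055] rot [-0.0008  0.0092  0.002 ]
```

Emit:
jog_arm(increments=[[0,0,0.003,0,0.005,0,0.1],[0,0,0.002,0,0.004,0,0.1],[0,0,0,0,0,0,0.1]])

```text
time: 8.02
tool_pos: [0.4196, -0.3397, 0.0184]
tcp_rot: [-1.29, 1.074, -1.076]
wrist_force: [-0.1, -0.3, -0.8]
width: 0.177
```

```bash
cat > f.py <<'E'
from h import *
import sys
np.set_printoptions(precision=4,suppress=True,linewidth=160)
uf=float(sys.argv[1])
a=np.radians(10.4); ex=np.array([np.cos(a),np.sin(a)]); ey=np.array([-np.sin(a),np.cos(a)]); O=np.array([.4256,-.3246])
ims=[]
for n in ["scene","side"]:
    c=read_camera(n); W=cloud(c)
    u=(W[...,:2]-O)@ex; v=(W[...,:2]-O)@ey; z=W[...,2]
    s=(abs(u-uf+.002)<.022)&(v<-.03)&(v>-.11)&(z>.022)&(z<.034); t=(abs(u-uf+.002)<.022)&(v>.01)&(v<.075)&(z>.022)&(z<.034)
    if s.sum()>3 and t.sum()>3: print(n,"blade ends v",v[s].min(),v[t].max(),"u front R/L",np.percentile(u[s],[10,50,95]),np.percentile(u[t],[10,50,95]))
    r=(u>.125)&(u<.225)&(z>.019)&(z<.027); R=r&(v<-.08)&(v>-.105); L=r&(v>.05)&(v<.07)
    print("  rails",np.median(v[R]),np.median(v[L]))
    cp=(u>.05)&(u<.18)&(abs(v+.013)<.08)&(z>.075)&(z<.086); k=cp
    if k.sum()>20:
        _,l,ct=cv2.kmeans(np.c_[u[k],v[k]].astype(np.float32),3,None,(3,50,1e-5),8,cv2.KMEANS_PP_CENTERS)
        ct=ct[np.argsort(ct[:,1])]; print("  caps uv",ct.tolist(),"z",np.nanmedian(z[k]))
    x,y=(300,160) if n=="scene" else (230,170)
    ims.append(cv2.resize(c["img"][y:y+100,x:x+130],None,fx=5,fy=5,interpolation=cv2.INTER_CUBIC)[:, :390+10])
cv2.imwrite(f"pics/{sys.argv[2]}.png",np.hstack(ims)[:, :800])
s=readout.read_state(); p=(s["tool_pos"][:2]-O); print("TCP uv",p@ex,p@ey,"z",s["tool_pos"][2],"F uv",s["wrist_force"][:2]@ex,s["wrist_force"][:2]@ey)
E
python3 f.py .056 f1;python3 go.py .4203 -.3399 .0185 10.4
```

```text
scene blade ends v -0.05760189469973553 0.05501520182198056 u front R/L [0.0462 0.048  0.0541] [0.045  0.0484 0.0528]
  rails -0.08999172131024338 0.06492656593087857
  caps uv [[0.09614825248718262, -0.0725836455821991], [0.10433606058359146, 0.03589680790901184], [0.08840525895357132, 0.037312161177396774]] z 0.08041432832163825
  rails -0.0928277987882406 0.059389907590348456
  caps uv [[0.10045173019170761, -0.06405482441186905], [0.12156691402196884, -0.01764102466404438], [0.10024149715900421, 0.029271762818098068]] z 0.07911915044223705
TCP uv -0.008691761351711359 -0.013730086429787045 z 0.018448326343324377 F uv 0.11431089903114261 -0.4443902219467978
pos [ 0.4195 -0.3397  0.0184] tool z yaw 10.37 t 8.125 F [ 0.19 -0.42 -1.75] w 0.176
shift [ 0.0004 -0.0001  0.0007] rot [-0.0003 -0.0005  0.0016]
```

View pics/f1.png

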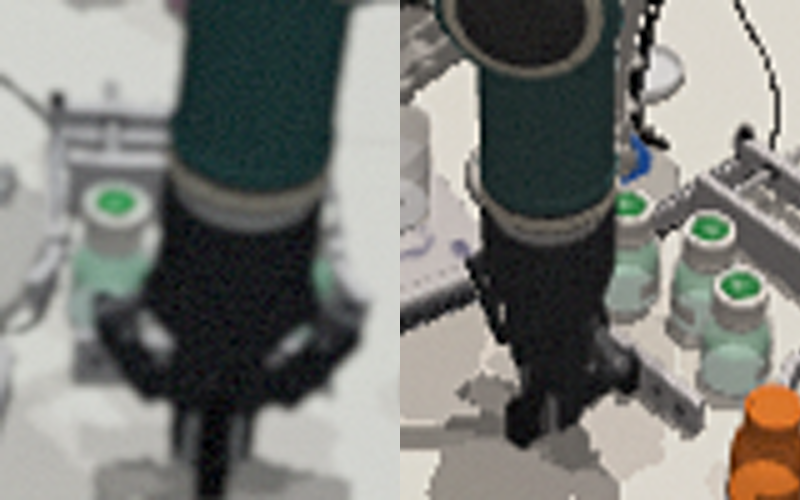

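The scene crop shows the left vial at (115,240) clear ahead of the blade. The side crop shows the blade's right end at (680,400) heading between the rails, with all vials upright. The blade is centred in the channel to about 1 mm, so I begin the slow push.

Emit:
jog_arm(increments=[[0,0,0.005,0,0,0,0.1],[0,0,0.005,0,0,0,0.1],[0,0,0.005,0,0,0,0.1],[0,0,0.005,0,0,0,0.1],[0,0,0.005,0,0,0,0.1],[0,0,0.005,0,0,0,0.1],[0,0,0.005,0,0,0,0.1],[0,0,0.005,0,0,0,0.1]])

```text
time: 9.12
tool_pos: [0.4597, -0.3321, 0.0185]
tcp_rot: [-1.292, 1.076, -1.074]
wrist_force: [-3.1, -0.7, 2.5]
width: 0.173
```

```bash
python3 f.py .09 f2;python3 go.py .4597 -.3325 .0185 10.4
```

```text
scene blade ends v -0.1015193524160361 0.0729503597217411 u front R/L [0.0861 0.0912 0.1056] [0.0868 0.0914 0.1073]
  rails -0.08977488530774203 0.06489828104038375
  caps uv [[0.11361972987651825, -0.06959812343120575], [0.10627639293670654, 0.03581979125738144], [0.1212596744298935, 0.03753700107336044]] z 0.08038790961345887
  rails -0.09364120246761047 0.05985798503385663
  caps uv [[0.11789733916521072, -0.06450799107551575], [0.12033882737159729, -0.020808828994631767], [0.12725232541561127, -0.0007331700180657208]] z 0.07840846706343613
TCP uv 0.032976235370095 -0.013745249304572854 z 0.018508329426976673 F uv -0.9732315334576409 -0.7682009981596176
pos [ 0.4605 -0.3322  0.0185] tool z yaw 10.38 t 9.225 F [-0.82 -0.93 -0.09] w 0.178
shift [ 0.0002  0.     -0.0009] rot [ 0.0012 -0.0004  0.0012]
```

Emit:
jog_arm(increments=[[0,0,0.004,0,0,0,0.1],[0,0,0.004,0,0,0,0.1],[0,0,0.004,0,0,0,0.1],[0,0,0.004,0,0,0,0.1],[0,0,0.004,0,0,0,0.1],[0,0,0.004,0,0,0,0.1],[0,0,0.003,0,0,0,0.1]])

```text
time: 10.1
tool_pos: [0.4877, -0.327, 0.0185]
tcp_rot: [-1.292, 1.077, -1.074]
wrist_force: [-4.5, -1.3, 3.7]
width: 0.175
```

```bash
python3 f.py .12 f3;python3 go.py .4597 -.3325 .0185 10.4
```

```text
scene blade ends v -0.10046831377646892 0.07311967101979781 u front R/L [0.0997 0.1147 0.1274] [0.1114 0.1189 0.1375]
  rails -0.08992979410551058 0.06491019387158078
  caps uv [[0.14096374809741974, -0.06889846175909042], [0.05562516674399376, -0.017907995730638504], [0.14316940307617188, 0.03678939864039421]] z 0.08066935919710705
  rails -0.09246701724510242 0.058940740662599064
  caps uv [[0.14563719928264618, -0.06417015939950943], [0.14584781229496002, -0.01689799129962921], [0.05449001491069794, -0.002729312051087618]] z 0.07921971280487805
TCP uv 0.06097357938445109 -0.013618504996992065 z 0.018496206931121632 F uv -1.7146628459328561 -0.08025546720003679
pos [ 0.488  -0.327   0.0185] tool z yaw 10.37 t 10.2 F [-1.67 -0.39  1.18] w 0.175
shift [ 0.0003  0.0001 -0.0289] rot [ 0.0023 -0.0005  0.0007]
```

View pics/f3.png

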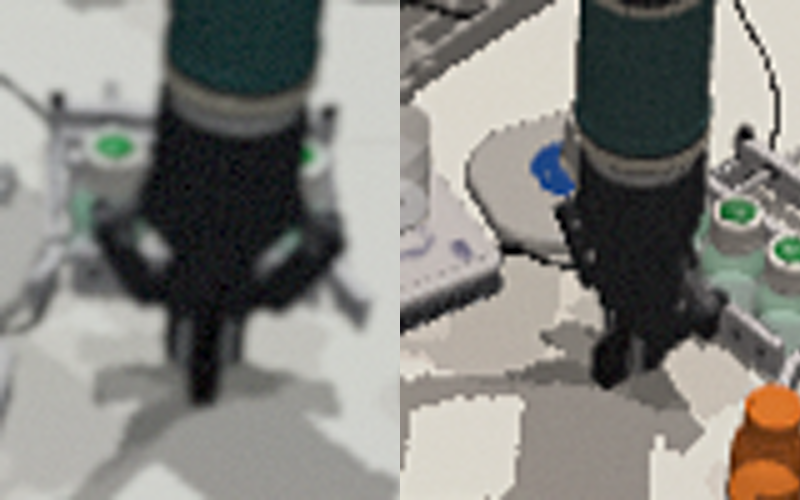

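The crops show the blade between the rails, with the vials now in line at equal u≈0.145 and upright. About 12 mm remain, so I creep with small steps.

Emit:
jog_arm(increments=[[0,0,0.002,0,0,0,0.1],[0,0,0.002,0,0,0,0.1],[0,0,0.0015,0,0,0,0.1],[0,0,0.001,0,0,0,0.1]])

```text
time: 10.7
tool_pos: [0.4942, -0.3258, 0.0185]
tcp_rot: [-1.292, 1.077, -1.074]
wrist_force: [-4.8, -0.1, 2.8]
width: 0.173
```

Emit:
jog_arm(increments=[[0,0,0.001,0,0,0,0.1],[0,0,0.001,0,0,0,0.1]])

```text
time: 10.95
tool_pos: [0.4961, -0.3255, 0.0185]
tcp_rot: [-1.292, 1.077, -1.074]
wrist_force: [-5.0, -1.5, 2.3]
width: 0.179
```

Emit:
jog_arm(increments=[[0,0,0.001,0,0,0,0.1]])

```text
time: 11.08
tool_pos: [0.4972, -0.3253, 0.0185]
tcp_rot: [-1.292, 1.077, -1.074]
wrist_force: [-6.1, -1.0, 2.5]
width: 0.179
```

Emit:
jog_arm(increments=[[0,0,0.001,0,0,0,0.1]])

```text
time: 11.2
tool_pos: [0.4982, -0.3251, 0.0185]
tcp_rot: [-1.292, 1.077, -1.074]
wrist_force: [-4.3, -0.4, 3.7]
width: 0.18
```

Emit:
jog_arm(increments=[[0,0,0.0007,0,0,0,0.1]])

```text
time: 11.32
tool_pos: [0.4989, -0.325, 0.0185]
tcp_rot: [-1.292, 1.077, -1.074]
wrist_force: [-4.7, -1.0, 3.9]
width: 0.175
```

Emit:
jog_arm(increments=[[0,0,0.0005,0,0,0,0.1]])

```text
time: 11.45
tool_pos: [0.4995, -0.3248, 0.0185]
tcp_rot: [-1.292, 1.077, -1.074]
wrist_force: [-4.3, -0.4, 4.9]
width: 0.177
```

Emit:
jog_arm(increments=[[0,0,0.0005,0,0,0,0.1]])

```text
time: 11.58
tool_pos: [0.5, -0.3248, 0.0185]
tcp_rot: [-1.292, 1.077, -1.074]
wrist_force: [-4.4, -0.9, 3.5]
width: 0.178
```

Emit:
jog_arm(increments=[[0,0,0.0007,0,0,0,0.1]])

```text
time: 11.7
tool_pos: [0.5007, -0.3246, 0.0185]
tcp_rot: [-1.293, 1.077, -1.074]
wrist_force: [-6.4, -0.6, 2.6]
width: 0.172
```

Emit:
jog_arm(increments=[[0,0,0.0007,0,0,0,0.1]])

```text
time: 11.82
tool_pos: [0.5007, -0.3245, 0.0185]
tcp_rot: [-1.293, 1.078, -1.073]
wrist_force: [-8.2, -1.5, 6.1]
width: 0.176
```

Emit:
jog_arm(increments=[[0,0,0.0007,0,0,0,0.1]])

```text
time: 11.95
tool_pos: [0.5007, -0.3245, 0.0185]
tcp_rot: [-1.294, 1.079, -1.072]
wrist_force: [-7.3, -0.9, 5.8]
width: 0.175
```

Emit:
jog_arm(increments=[[0,0,0.0005,0,0,0,0.1]])

```text
time: 12.08
tool_pos: [0.5007, -0.3245, 0.0186]
tcp_rot: [-1.295, 1.08, -1.072]
wrist_force: [-6.2, -1.0, 4.9]
width: 0.176
```

Contact: the advance stops at x=0.5007 and the force rises. I increase the push in small steps.

Emit:
jog_arm(increments=[[0,0,0.0012,0,0,0,0.1]])

```text
time: 12.2
tool_pos: [0.5008, -0.3244, 0.0186]
tcp_rot: [-1.296, 1.082, -1.07]
wrist_force: [-9.6, -2.0, 6.7]
width: 0.175
```

Emit:
jog_arm(increments=[[0,0,0.0015,0,0,0,0.1]])

```text
time: 12.32
tool_pos: [0.5009, -0.3243, 0.0187]
tcp_rot: [-1.297, 1.084, -1.069]
wrist_force: [-11.0, -1.9, 8.0]
width: 0.18
```

```bash
python3 go.py .5007 -.3245 .0185 10.4
```

```text
pos [ 0.5009 -0.3243  0.0187] tool z yaw 10.34 t 12.325 F [-10.97  -1.86   8.01] w 0.18
shift [ 0.0002  0.0002 -0.0002] rot [ 0.0116 -0.0011 -0.0019]
```

Emit:
jog_arm(increments=[[0,0,0.0019,0.002,0,0,0.1],[0,0,0.0019,0.002,0,0,0.1]])

```text
time: 12.58
tool_pos: [0.5009, -0.3243, 0.0188]
tcp_rot: [-1.298, 1.087, -1.067]
wrist_force: [-12.2, -3.2, 7.7]
width: 0.176
```

Emit:
jog_arm(increments=[[0,0,0.0022,0.002,0,0,0.1],[0,0,0.0022,0.002,0,0,0.1]])

```text
time: 12.82
tool_pos: [0.5009, -0.3242, 0.0189]
tcp_rot: [-1.3, 1.09, -1.065]
wrist_force: [-12.5, -2.9, 6.5]
width: 0.174
```

```bash
python3 go.py .5007 -.3245 .0185 10.4
```

```text
pos [ 0.5009 -0.3242  0.0189] tool z yaw 10.3 t 12.825 F [-12.52  -2.9    6.45] w 0.174
shift [ 0.0002  0.0004 -0.0003] rot [ 0.0178 -0.0018 -0.0052]
```

Emit:
jog_arm(increments=[[0,0,0.0023,0.005,0,0,0.1],[0,0,0.0023,0.005,0,0,0.1],[0,0,0.0023,0.004,0,0,0.1],[0,0,0.0023,0.004,0,0,0.1]])

```text
time: 13.32
tool_pos: [0.5009, -0.3242, 0.0187]
tcp_rot: [-1.296, 1.09, -1.063]
wrist_force: [-13.4, -2.5, 8.8]
width: 0.176
```

```bash
python3 f.py .137 f4;python3 go.py .5007 -.3245 .0185 10.4
```

```text
scene blade ends v -0.09404889904926975 0.07018084724244919 u front R/L [0.1178 0.1304 0.1433] [0.1247 0.1331 0.153 ]
  rails -0.08914145351237107 0.06482253977217632
  caps uv [[0.15457667410373688, -0.06941261887550354], [0.06463272124528885, -0.015501294285058975], [0.15674440562725067, 0.036975499242544174]] z 0.0805500039388905
  rails -0.09282219282155156 0.05965563152866594
  caps uv [[0.15839865803718567, -0.06450742483139038], [0.15815699100494385, -0.01794670708477497], [0.06584377586841583, -0.010981755331158638]] z 0.07912137975680605
TCP uv 0.07418051376858206 -0.01319702047413002 z 0.018715100488964444 F uv -12.826162054665012 0.2676029101702313
pos [ 0.5009 -0.3242  0.0187] tool z yaw 10.32 t 13.425 F [-12.66  -2.05   8.18] w 0.176
shift [ 0.0003  0.0002 -0.0003] rot [ 0.0156 -0.0015 -0.0083]
```

View pics/f4.png

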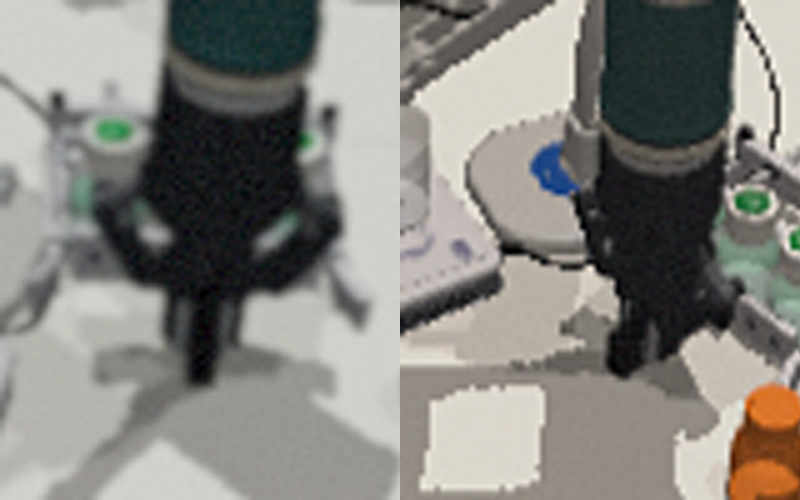

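The crops show the blade's right end against the vials and everything upright. The visible caps sit at equal depth (u≈0.158). I check the yaw moment while pressing, to see whether both ends of the row bear equally.

Emit:
jog_arm(increments=[[0,0,0.0023,0.004,0,0.002,0.1],[0,0,0.0023,0.004,0,0.002,0.1]])

```text
time: 13.68
tool_pos: [0.5009, -0.3242, 0.0188]
tcp_rot: [-1.292, 1.093, -1.059]
wrist_force: [-13.0, -1.9, 9.7]
width: 0.177
```

```bash
cat > t.py <<'E'
from h import *
for i in range(4):
    s=readout.read_state(); print(s["time"],s["wrist_force"].round(2),s["torque"].round(3),s["tool_pos"].round(4)); read_camera("side")
E
python3 t.py; python3 go.py .5007 -.3245 .0185 10.4
```

```text
13.675 [-12.98  -1.92   9.69] [-1.087  1.497 -0.156] [ 0.5009 -0.3242  0.0188]
13.725 [-13.22  -3.04   8.6 ] [-1.017  1.465 -0.235] [ 0.501  -0.3243  0.0188]
13.775 [-13.66  -1.74   9.44] [-0.99   1.459 -0.199] [ 0.5009 -0.3242  0.0188]
13.825 [-13.67  -1.27   8.72] [-1.036  1.465 -0.233] [ 0.5009 -0.3242  0.0188]
pos [ 0.5009 -0.3243  0.0188] tool z yaw 10.34 t 13.875 F [-13.71  -1.99   9.72] w 0.177
shift [ 0.0002  0.0003 -0.0003] rot [ 0.0155 -0.0011 -0.0135]
```

The force is steady at ~13.5 N. A small roll has built up, with the blade's right foot bearing on the bench, and it biases the moment. I correct pitch and roll while holding the push.

Emit:
jog_arm(increments=[[0,-0.0003,0.0022,0.006,0,-0.005,0.1],[0,-0.0003,0.0022,0.006,0,-0.005,0.1],[0,-0.0003,0.0022,0.006,0,-0.005,0.1],[0,-0.0003,0.0022,0.006,0,-0.005,0.1]])

```text
time: 14.38
tool_pos: [0.5009, -0.3242, 0.0185]
tcp_rot: [-1.296, 1.078, -1.076]
wrist_force: [-11.5, -4.1, 6.1]
width: 0.175
```

```bash
python3 t.py; python3 go.py .5007 -.3245 .0185 10.4
```

```text
14.375 [-11.48  -4.13   6.11] [-0.293  1.506 -0.337] [ 0.5009 -0.3242  0.0185]
14.425 [-11.32  -4.65   5.49] [-0.308  1.486 -0.325] [ 0.5009 -0.3242  0.0185]
14.475 [-10.76  -4.92   5.17] [-0.29   1.53  -0.336] [ 0.5009 -0.3241  0.0185]
14.525 [-10.07  -3.96   6.06] [-0.334  1.509 -0.291] [ 0.5009 -0.3241  0.0184]
pos [ 0.5009 -0.3242  0.0185] tool z yaw 10.29 t 14.575 F [-10.84  -4.57   5.25] w 0.177
shift [ 0.0003 -0.     -0.0003] rot [ 0.0061 -0.0019  0.0033]
```

Emit:
jog_arm(increments=[[0,0,0.0022,0.004,0.004,0,0.1],[0,0,0.0022,0.004,0.004,0,0.1],[0,0,0.0022,0.004,0.004,0,0.1]])

```text
time: 14.95
tool_pos: [0.5009, -0.3241, 0.0184]
tcp_rot: [-1.29, 1.087, -1.081]
wrist_force: [-11.4, -3.8, 8.6]
width: 0.175
```

```bash
python3 t.py; python3 go.py .5007 -.3245 .0185 10.4
```

```text
14.95 [-11.44  -3.79   8.64] [-0.267  1.626  0.345] [ 0.5009 -0.3241  0.0184]
15.0 [-11.88  -3.06   8.7 ] [-0.323  1.612  0.337] [ 0.5009 -0.3241  0.0184]
15.05 [-11.5   -3.06   8.08] [-0.278  1.614  0.362] [ 0.5009 -0.3241  0.0184]
15.1 [-11.33  -3.05   7.66] [-0.302  1.595  0.315] [ 0.501  -0.3241  0.0184]
pos [ 0.5009 -0.3241  0.0184] tool z yaw 9.73 t 15.15 F [-11.8   -3.4    8.11] w 0.177
shift [ 0.0004 -0.0001 -0.0003] rot [ 0.0062 -0.0117  0.0004]
```

The moment flipped sign, so the balanced yaw lies in between (~10.0°). I go back half way and hold about a second at ~13 N.

Emit:
jog_arm(increments=[[0,0,0.0024,0.004,-0.002,0,0.1],[0,0,0.0024,0.004,-0.002,0,0.1],[0,0,0.0024,0.004,0,0,0.1]])

```text
time: 15.52
tool_pos: [0.5009, -0.3241, 0.0184]
tcp_rot: [-1.292, 1.084, -1.073]
wrist_force: [-13.2, -2.9, 8.4]
width: 0.175
```

```bash
python3 t.py; python3 go.py .5007 -.3245 .0185 10.0
```

```text
15.525 [-13.15  -2.9    8.4 ] [-0.674  1.671 -0.162] [ 0.5009 -0.3241  0.0184]
15.575 [-12.52  -3.65   8.65] [-0.534  1.689 -0.092] [ 0.5009 -0.3241  0.0184]
15.625 [-13.44  -2.99   8.49] [-0.575  1.677 -0.101] [ 0.5009 -0.3241  0.0184]
15.675 [-12.55  -3.03   8.99] [-0.543  1.659 -0.166] [ 0.5009 -0.3241  0.0184]
pos [ 0.5009 -0.3241  0.0184] tool z yaw 10.11 t 15.725 F [-12.76  -3.9    9.13] w 0.177
shift [ 0.0004 -0.0001 -0.0003] rot [ 0.0073  0.0019 -0.0022]
```

Emit:
jog_arm(increments=[[0,0,0.0023,0.003,0.0008,-0.001,0.1],[0,0,0.0023,0.003,0,0,0.1],[0,0,0.0023,0.003,0,0,0.1],[0,0,0.0023,0.003,0,0,0.1],[0,0,0.0023,0.003,0,0,0.1],[0,0,0.0023,0.003,0,0,0.1],[0,0,0.0023,0.003,0,0,0.1],[0,0,0.0023,0.003,0,0,0.1],[0,0,0.0023,0.003,0,0,0.1]])

```text
time: 16.85
tool_pos: [0.501, -0.3242, 0.0187]
tcp_rot: [-1.296, 1.092, -1.063]
wrist_force: [-14.2, -2.0, 8.8]
width: 0.176
```

```bash
python3 t.py; python3 go.py .4717 -.3295 .0185 10.2
```

```text
16.85 [-14.24  -1.97   8.8 ] [-0.901  1.36  -0.176] [ 0.501  -0.3242  0.0187]
16.9 [-13.51  -2.77   8.62] [-0.839  1.41  -0.139] [ 0.501  -0.3242  0.0187]
16.95 [-13.04  -2.44   8.89] [-0.789  1.41  -0.124] [ 0.5009 -0.3242  0.0186]
17.0 [-12.34  -2.48   8.56] [-0.786  1.392 -0.155] [ 0.5009 -0.3242  0.0187]
pos [ 0.501  -0.3242  0.0187] tool z yaw 10.25 t 17.05 F [-13.55  -2.15   7.95] w 0.176
shift [ 0.      0.0007 -0.0297] rot [ 0.0165  0.0008 -0.0083]
```

The press has held at ~13.5 N. For certainty that the left vial bears too, I add one more dwell with the moment nudged to about zero or slightly positive and the roll corrected.

Emit:
jog_arm(increments=[[0,0,0.0022,0.005,0.002,-0.003,0.1],[0,0,0.0022,0.005,0.001,-0.003,0.1],[0,0,0.0022,0.004,0.0008,-0.001,0.1],[0,0,0.0022,0.004,0.0008,-0.001,0.1],[0,0,0.0022,0.004,0.0008,-0.001,0.1],[0,0,0.0022,0.004,0.0008,-0.001,0.1]])

```text
time: 17.8
tool_pos: [0.5009, -0.3241, 0.0186]
tcp_rot: [-1.296, 1.089, -1.072]
wrist_force: [-13.3, -3.3, 8.3]
width: 0.176
```

```bash
python3 t.py; python3 go.py .4717 -.3295 .0185 10.2
```

```text
17.8 [-13.26  -3.28   8.27] [-0.421  1.397  0.003] [ 0.5009 -0.3241  0.0186]
17.85 [-13.    -2.39   8.11] [-0.529  1.434  0.015] [ 0.501  -0.3241  0.0186]
17.9 [-13.49  -1.73   8.62] [-0.491  1.443 -0.003] [ 0.501  -0.3241  0.0186]
17.95 [-12.4   -3.04   7.64] [-0.541  1.411 -0.017] [ 0.5009 -0.3241  0.0185]
pos [ 0.501  -0.3241  0.0186] tool z yaw 10.05 t 18.0 F [-12.26  -3.03   7.49] w 0.176
shift [ 0.0002  0.0005 -0.0297] rot [ 0.0133 -0.0026 -0.0026]
```

The moment is zero at 13.3 N. I hold this for another 0.75 s.

Emit:
jog_arm(increments=[[0,0,0.0022,0.004,0.0007,-0.001,0.1],[0,0,0.0022,0.004,0.0007,-0.001,0.1],[0,0,0.0022,0.004,0.0007,-0.001,0.1],[0,0,0.0022,0.004,0.0007,-0.001,0.1],[0,0,0.0022,0.004,0.0007,-0.001,0.1],[0,0,0.0022,0.004,0.0007,-0.001,0.1]])

```text
time: 18.75
tool_pos: [0.5009, -0.3241, 0.0185]
tcp_rot: [-1.296, 1.089, -1.073]
wrist_force: [-11.4, -2.8, 8.6]
width: 0.177
```

```bash
python3 t.py; python3 go.py .4717 -.3295 .0185 10.2
```

```text
18.75 [-11.39  -2.8    8.63] [-0.45   1.396  0.005] [ 0.5009 -0.3241  0.0185]
18.8 [-11.9   -2.49   7.26] [-0.415  1.448  0.062] [ 0.5009 -0.3241  0.0185]
18.85 [-12.17  -3.64   8.19] [-0.445  1.42  -0.012] [ 0.5009 -0.3241  0.0185]
18.9 [-12.26  -2.27   8.26] [-0.402  1.403  0.058] [ 0.5009 -0.3241  0.0185]
pos [ 0.5009 -0.3241  0.0185] tool z yaw 10.02 t 18.95 F [-12.15  -3.59   7.8 ] w 0.18
shift [ 0.0002  0.0004 -0.0297] rot [ 0.0126 -0.0032 -0.0014]
```

Steady press done. Now I draw back 36 mm, undoing the small pitch on the way.

Emit:
jog_arm(increments=[[0,0,-0.002,0,0,0,0.1],[0,0,-0.003,0.003,0,0,0.1],[0,0,-0.004,0.003,0,0,0.1],[0,0,-0.005,0.003,0,0,0.1],[0,0,-0.006,0.002,0,0,0.1],[0,0,-0.006,0.002,0,0,0.1],[0,0,-0.005,0,0,0,0.1],[0,0,-0.004,0,0,0,0.1],[0,0,0,0,0,0,0.1]])

```text
time: 20.08
tool_pos: [0.4674, -0.3305, 0.0187]
tcp_rot: [-1.281, 1.075, -1.084]
wrist_force: [0.7, 0.2, -0.2]
width: 0.176
```

```bash
python3 t.py; python3 go.py .4657 -.3305 .0185 10.2
```

```text
20.075 [ 0.69  0.22 -0.25] [ 0.037  0.054 -0.036] [ 0.4674 -0.3305  0.0187]
20.125 [-0.88 -0.56  0.73] [-0.09   0.244  0.048] [ 0.4674 -0.3304  0.0186]
20.175 [-1.17  0.86  1.05] [-0.14  0.32 -0.01] [ 0.4674 -0.3304  0.0186]
20.225 [-0.87  0.42  1.19] [-0.071  0.404  0.056] [ 0.4674 -0.3304  0.0186]
pos [ 0.4674 -0.3304  0.0186] tool z yaw 10.01 t 20.275 F [-1.73 -1.1   0.85] w 0.179
shift [-0.0002  0.0001 -0.0017] rot [-0.0069 -0.0034  0.0006]
```

Emit:
jog_arm(increments=[[0,0,0,0,0,0,0.25],[0,0,0,0,0,0,0.4],[0,0,0,0,0,0,0.5],[0,0,0,0,0,0,0.5],[0,-0.005,0,0,0,0,0.5],[0,-0.015,0,0,0,0,0.5],[0,-0.025,0,0,0,0,0.5],[0,-0.04,0,0,0,0,0.5],[0,-0.05,0,0,0,0,0.5],[0,-0.05,0,0,0,0,0.5]])

```text
time: 21.52
tool_pos: [0.4643, -0.3285, 0.2082]
tcp_rot: [-1.281, 1.08, -1.077]
wrist_force: [0.8, -0.4, 0.1]
width: 0.502
```

Emit:
jog_arm(increments=[[0,-0.05,-0.02,0,0,0,0.5],[0,-0.05,-0.03,0,0,0,0.5],[0,-0.03,-0.03,0,0,0,0.5],[0,0,0,0,0,0,0.5],[0,0,0,0,0,0,0.5]])

```text
time: 22.15
tool_pos: [0.3846, -0.3441, 0.3543]
tcp_rot: [-1.283, 1.064, -1.093]
wrist_force: [0.9, 0.4, -0.1]
width: 0.499
```

```bash
python3 w.py w5
cat > k.py <<'E'
from h import *
np.set_printoptions(precision=4,suppress=True)
a=np.radians(10.2); ex=np.array([np.cos(a),np.sin(a)]); ey=np.array([-np.sin(a),np.cos(a)]); O=np.array([.4256,-.3246])
clouds={"wrist":np.load("wrist.npz")["W"]}
c=read_camera("side"); clouds["side"]=cloud(c); ims=[c["img"]]
c=read_camera("scene"); clouds["scene"]=cloud(c)
for n,W in clouds.items():
    W=W.reshape(-1,3); W=W[~np.isnan(W[:,0])]; u=(W[:,:2]-O)@ex; v=(W[:,:2]-O)@ey; z=W[:,2]
    k=(u>.12)&(u<.19)&(abs(v+.013)<.08)&(z>.076)&(z<.084)
    if k.sum()>20:
        _,l,ct=cv2.kmeans(np.c_[u[k],v[k]].astype(np.float32),3,None,(3,50,1e-5),8,cv2.KMEANS_PP_CENTERS); print(n,"caps",k.sum(),ct[np.argsort(ct[:,1])].tolist())
    b=(u>.08)&(u<.125)&(abs(v+.013)<.08)&(z>.024)&(z<.036)
    if b.sum(): print("  blade u",np.percentile(u[b],[2,50,98]),"z L/R",np.median(z[b&(v>.02)]),np.median(z[b&(v<-.045)]))
    br=(u>.2)&(u<.25)&(abs(v+.013)<.06)&(z>.03)&(z<.06)
    print("  bracket u pct",np.percentile(u[br],[5,25,50]) if br.any() else '')
w=cv2.imread("pics/w5.png"); s=ims[0]
cv2.imwrite("pics/end.png",np.hstack([cv2.resize(w[:230,100:440],(440,300)),cv2.resize(s[160:300,220:380],(343,300))]))
E
python3 k.py; python3 t.py
```

```text
cam [ 0.4567 -0.3298  0.4841]
straightedge 0.83 [267.  56.] [ 0.5311 -0.3286]
vial_a_mid 0.72 [227.  14.] [ 0.5809 -0.2588]
wrist caps 1233 [[0.1578647643327713, -0.060316573828458786], [0.157868430018425, -0.014126951806247234], [0.15810424089431763, 0.03502154350280762]]
  blade u [0.0829 0.097  0.1027] z L/R 0.02964048163154115 0.02985345948609014
  bracket u pct 
side caps 193 [[0.15875978767871857, -0.06440342217683792], [0.15866594016551971, -0.017103420570492744], [0.15927962958812714, 0.0327649787068367]]
  blade u [0.0815 0.0974 0.1103] z L/R 0.029084977489922337 0.029351142214913417
  bracket u pct [0.2095 0.2296 0.233 ]
scene caps 248 [[0.15675680339336395, -0.05872677266597748], [0.15634898841381073, -0.012298536486923695], [0.15691699087619781, 0.037488892674446106]]
  blade u [0.0828 0.0969 0.1185] z L/R 0.030434240587966732 0.029122788981341685
  bracket u pct [0.2278 0.2309 0.2332]
22.55 [ 0.04 -0.6   0.02] [ 0.031 -0.011 -0.006] [ 0.3848 -0.344   0.353 ]
22.6 [ 0.08 -0.84  0.16] [-0.034  0.034 -0.035] [ 0.3848 -0.3441  0.3532]
22.65 [-0.65 -0.37  0.19] [ 0.039 -0.011 -0.001] [ 0.3848 -0.3442  0.3534]
22.7 [ 0.09 -0.81  0.26] [ 0.003 -0.013 -0.043] [ 0.3847 -0.3442  0.3536]
```

View pics/end.png

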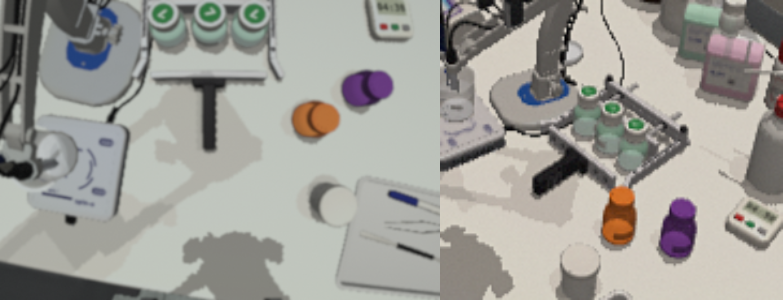

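```bash
python3 -c "
from workcell import bot
print(bot.finish_job())"
```

```text
the job is handed in; nothing more can be done
None
```

The three green vials are pushed home in one straight row against the stop bar, and the straightedge lies flat behind them, released. I handed the job in at about 23 s.

- **Push and press:** I gripped the straightedge by its stem and slid it between the rails with all three vials in front. I held the row on the bar at about 11–14 N at the wrist for several seconds. Part of that is friction, so the force on the bar was somewhat lower.
- **Even bearing:** The first press was off balance and I had to correct it. The force leaned to the right vial, then to the left. I trimmed roll and yaw until the turning moment was about zero, then held for more than a second. The bearing of each single vial is inferred from this balance and from the straight row; I could not measure it directly.
- **Final check, vials:** In all three cameras the vials stand upright and in line to within about 0.6 mm. Their axes are about 72 mm in front of the bracket and at most 49 mm from its middle.
- **Final check, straightedge:** It lies flat, with the face about 34 mm clear of the vials. The wrist force read near zero with the arm lifted away.
- **Everything else:** The orange and purple look-alikes and the pot were not touched. I saw nothing else disturbed, though I did not measure the bystanders' positions.
- **Disagreement:** The cameras differed from each other by up to about 5 mm sideways, which I dealt with by measuring the straightedge against the rails within the same picture.

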